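# Press the discard bin home to its roller switch

### The arm

A 7-joint arm with a two-finger parallel gripper is mounted at the origin on the work surface. World frame = base frame: x ahead of the robot, y to its left, z up, the work surface at z = 0. Lengths are in m, angles in rad, forces in N, time in s.
With the tool pointing down it reaches from about 0.4 to 0.85 m from the base axis. Payload 10.4 kg.
Tool frame: the origin (TCP) lies midway between the tips of the shut fingers; the grasp point (between the pads) lies 19 mm behind it (manip.hold_point_z is the distance from the TCP to the grasp point, in m); z points along the fingers, y is the line along which they close (so a half turn about z gives the same grasp; the last joint's range is limited). The gripper opens to 85 mm and grips with 20 to 120 N. Pads are 22 mm wide; open, the fingers measure 114 mm over their backs; the gripper's body (76 mm by 85 mm) begins 54 mm behind the grasp point. The pads swing forward as they close: fully open they stand 13 mm farther back than shut.
Start: joints at [-1.209, 0.332, -0.065, 1.46, 0.022, 1.35, -0.088], TCP at [0.235, 0.579, 0.231] pointing down, gripper open.
Joint ranges: [-2.6, 2.6], [-0.5, 2.12], [-1.47, 1.34], [0.16, 2.42], [-1.27, 4.41], [0.06, 2.06], [-2.6, 2.6]. Speed limits (rad/s): [2.22, 2.22, 2.79, 2.79, 3.14, 3.14, 3.14].

### API

Orientations are given as a unit quaternion [x, y, z, w].
In Python, from workcell import manip, eyes, job gives the robot as it stands.
- The arm moves only by the shell command python3 -m crank 'ROWS' [FORCE]. ROWS is JSON, a list that holds one entry, the list of rows, each a list of 7 numbers: the finger opening in cm, from 0 to 8.54, then the shift along the world's x, y, z in cm, then the turn, a rotation vector about the world's x, y, z in degrees. In form: [[[hand, x, y, z, ax, ay, az], ...]]. A call has 1 to 20 rows; each row shifts and turns the commanded pose from where the row before left it; what a row does not reach is not made up. A row lasts 1/8 s, in which the tool goes at most 62.5 mm and 10.7 degrees, less where a joint would pass 70% of its speed; a pose out of reach is approached as far as the arm can. A call with a gripper value outside its range is refused whole. The fingers move at their own pace and stop on an object; FORCE is the grip in N (left out, the last holds). Time passes only in rows, so rows that do not move let the fingers close. It gives the time, the measured TCP pose, the force, the opening and the grip force at its end, in the units of the state.
- manip.get_obs(): the state, without advancing time (a new reading comes with each control period).
- eyes.camera(name): name is "scene" or "top" or "wrist"; returns (picture, depth): 420x560x3 uint8, red, green, blue; 420x560 float32, m along the optical axis (not along the pixel's ray), 0 where there is no reading.
- eyes.camera_params(name): a dict with "fx", "fy", "cx", "cy" (pixels), "world_from_camera" (4x4, takes a point from camera to world coordinates); the wrist camera has in their place "hand_eye" (4x4, takes a point from camera to tool coordinates, whose origin is the TCP and whose axes are the flange's). Camera axes: x right, y down, z forward; pixel columns grow to the right and rows downward; lengths in m; the calibration is good to about 2 mm. The wrist camera is an equidistant fisheye: a pixel r from the principal point sees the ray r / f radians off the axis. A picture is of the moment at which its call begins: read the wrist's pose just before it. camera_params takes no time and is no camera call.
- job.hand_in(): hands the job in; it is judged then, once.
The state is a dict: "clock": time; "joint_pos": joint angles; "joint_velocities": joint speeds; "tau": joint torques, N m; "position": TCP position; "ee_rot": TCP orientation; "ft_force": force on the tool from outside, world axes, zero at the start; "torque": the same for the moment, N m; "grip_width": opening from 0.0 (shut) to 1.0 (fully open); "grasp_force": force on a finger pad.
Only numpy, scipy, OpenCV 4.12 (cv2) and the standard library are available. Lean on these libraries where they do the work, as an engineer would, in place of code of your own. Each camera call takes 0.05 s, during which the arm holds its last target. There are 200 camera calls.

### The job

The discard bin has been left tipped over its chute, and the black leveling bar is lying under its raised side. Take the bar out and lay it flat in the steel tool tray; then push the bin's raised lip down just until it works the roller-lever switch and stop there, with the bin level and staying put: do not drive the lever past its click into overtravel. Leave the jar, the pour cup and the scoop standing where they are.

Things in the scene. Friction and masses are not known exactly. Their poses are not given: they have to be found in the camera images.
- bin_stand: Fixed stand of the tilting bin; origin on the counter midway between its posts. x is parallel to the pivot axis and points to the switch end (away from the robot, within 0.62 rad); the bin pours to +y, heel side is -y. Posts at x +-77 mm, y -19 to 19, 88 tall; feet to x +-100. Chute collar 10 mm high at y 66 to 144, x +-80. On the heel side (y < -20) the counter is bare for x < 85 mm.
- discard_bin (a joint): Bin tilt, rad: 0 = level, positive = tipped to the stand's +y with the heel side raised; starts at 0.70 to 0.95, stops at -0.16 and 1.0. Nearly balanced, with pivot friction of 0.7 N m: it stays where left. Pressing the lip takes about 6 N, then about 9 N on the roller. With the leveling bar still under its floor it jams at 0.15 to 0.25.
- bin_pivot (a point): Point on the pivot axis above the stand's origin, 74 mm over the counter; axes turn with the bin, x = stand's x. In these axes: bin from x -67 to 67 mm; heel wall at y -67, z -62 to 38; floor y -67 to 0, z -62 (12 mm over the counter when level); pour face rises from (y 0, z -62) to the pour lip (y 95, z 35).
- bin_lip (a point): Where to press: top of the flat lip on the bin's heel side, at x -5, y -88, z -4 mm of bin_pivot's axes; turns with the bin, z = normal of the lip. Lip 4 mm thick, y -67 to -107, x -55 to 115 mm; its +x end overhangs the switch and comes down on the roller. The heel wall, 21 mm away, rises 42 mm above the lip.
- switch_lever (a joint): Roller lever angle, rad: 0 = free (up), grows as the lip presses the roller down, sprung (3 N at the roller), stop at 0.5. The lip meets the roller at a bin tilt of 0.24; then the lever turns 1.15 rad per rad of bin. It clicks at 0.21 (bin 0.05 short of level), reads 0.275 with the bin level; from 0.35 (bin 0.06 past level) it is in overtravel.
- switch_roller (a point): Centre of the white roller, 18 mm diameter, at the end of the 64 mm steel lever on the grey limit switch, which stands outside the stand's +x post: switch body at x 92 to 120, y -77 to -9 mm of the stand, 42 mm tall. The lever's hinge pin is parallel to x at y -18, z 45 mm of the stand.
- leveling_bar: Loose black nylon bar 200 (x) by 32 (y) by 22 mm (z), about 160 g, origin at the centre of its underside. Starts flat on the counter under the raised heel side, nearly along the pivot axis; its -x end sticks out 80 to 110 mm past the stand's -x post, towards the robot. Bin floor at least 26 mm above the counter; the way out to the heel side (-y) is free for about 80 mm.
- tool_tray: Fixed shallow steel tray, 270 (x) by 114 mm (y), walls 4 mm thick and 20 mm high, floor 4 mm thick; origin at the centre of its underside. The bar goes in flat, its length along the tray's.
- glass_jar: Bystander: loose clear glass jar with metal lid, 72 mm diameter, 110 mm tall, upright, origin at the centre of its underside. Of jar and cup, one stands on the heel side of the bin, the other near the sticking-out end of the bar.
- pour_cup: Bystander: loose steel cup, 72 mm diameter, 85 mm tall, upright, handle on its +y side reaching some 70 mm from the axis; origin at the centre of its underside.
- grain_scoop: Bystander: loose green enamel scoop on its flat base, 165 mm long along x (bowl x -12 to 82 mm, 66 wide, 40 high; handle to x -84), origin at mid-length on the counter. Lies beyond the chute, on the pour side of the bin.
There are look-alikes about, which are no part of the job. Several things have the shape of the leveling_bar; the one meant has the colours described above.

How it is judged:
By the outcome, as a careful person would: the job done as asked, in the order asked, and still so for the second after the job is handed in, with the robot touching nothing.
It also fails if it takes over 67 s, if anything falls off the work surface, if the arm or the gripper's body presses on something with over 40 N, if the wrist force passes 120 N, or if a joint passes its speed limit or range.

## Working session

There is one attempt and no reset: what is moved stays moved. The work goes in short steps, Python scripts to look and compute and a shell command to move; the robot and the scene stay as the last step left them, time stands still between calls to the robot, and variables do not carry over. Pictures are saved under pics/ and viewed, at most 10 in all, crops included, and the job is handed in when it is done.

```bash
mkdir -p pics; ls; python3 - <<'E'
from workcell import manip, eyes, job
import cv2,numpy as np
for n in("scene","top"):
    p,d=eyes.camera(n); cv2.imwrite(f"pics/{n}0.png",p[:,:,::-1]); np.savez(f"{n}0.npz",p=p,d=d)
    print(n,eyes.camera_params(n))
print(manip.get_obs(), manip.hold_point_z)
E
```

```text
pics
scene {'fx': 511.6095346798425, 'fy': 511.6095346798425, 'cx': 285.4754051623805, 'cy': 214.755753302949, 'world_from_camera': array([[-0.84533177,  0.37186774, -0.38357344,  1.09480717],
       [ 0.53423658,  0.5852559 , -0.6099728 ,  0.7441909 ],
       [-0.00234059, -0.72054834, -0.69340076,  1.03113451],
       [ 0.        ,  0.        ,  0.        ,  1.        ]])}
top {'fx': 422.2832280598263, 'fy': 422.2832280598263, 'cx': 276.49539171476664, 'cy': 207.5673149311857, 'world_from_camera': array([[ 0.02403692, -0.99345078,  0.11170393,  0.42588636],
       [-0.99953898, -0.02595546, -0.01575261, -0.09301651],
       [ 0.01854877, -0.11127379, -0.99361667,  1.39226664],
       [ 0.        ,  0.        ,  0.        ,  1.        ]])}
{'clock': 0.1, 'joint_pos': array([-1.20861006,  0.33276973, -0.06471686,  1.46084983,  0.02161409,
        1.34989042, -0.08849764]), 'joint_velocities': array([ 7.33719232e-04, -5.96881296e-04, -9.30491085e-05, -3.06348450e-04,
       -2.11792395e-03,  2.18898491e-03, -6.23315726e-04]), 'tau': array([ 3.51529379e-04, -6.26748133e+01,  4.84226458e-02, -3.92428207e+01,
        1.61937723e-02,  6.91430701e-03,  5.30846808e-05]), 'position': array([0.23447471, 0.57899563, 0.23062344]), 'ee_rot': array([ 1.91188533e-01,  9.81553143e-01, -6.04629693e-04, -8.53452062e-05]), 'ft_force': array([-1.04126196, -0.48116133, -0.36412734]), 'torque': array([0.00687451, 0.01155202, 0.00674031]), 'grasp_force': 0.0, 'grip_width': 0.9999995104003903} 0.0187
```

View pics/scene0.png

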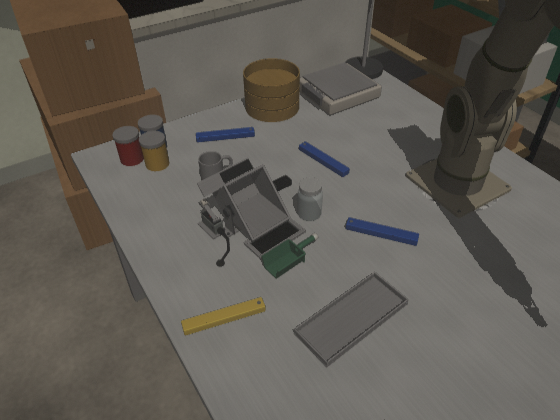

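View pics/top0.png

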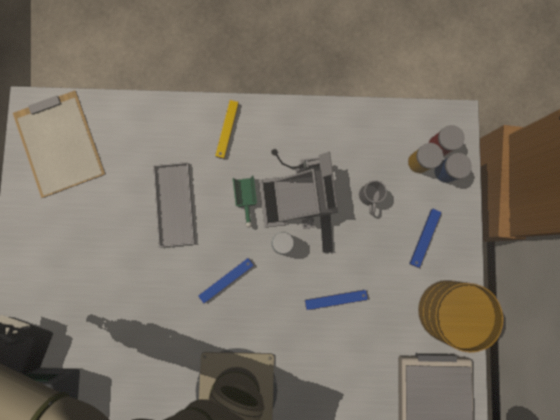

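The top view shows the bin at about (300,195) and the black bar's end at (327,245). The jar is at (283,243), the cup on the heel side at (375,193), the scoop at (245,200) and the tray at (175,205). The blue and yellow bars are decoys.

```bash
cat > h.py <<'E'
import numpy as np,cv2
from workcell import manip,eyes
def cloud(n,d):
    c=eyes.camera_params(n); v,u=np.mgrid[:420,:560]
    P=np.stack([(u-c["cx"])/c["fx"]*d,(v-c["cy"])/c["fy"]*d,d],-1)
    W=c["world_from_camera"]; Q=P@W[:3,:3].T+W[:3,3]; Q[d==0]=np.nan; return Q
def rect(xy):
    (c,s,a)=cv2.minAreaRect((xy*1000).astype(np.float32)); return np.round(c,1),np.round(s,1),round(a,1)
E
python3 - <<'E'
from h import *
T=np.load("top0.npz");S=np.load("scene0.npz")
a=cv2.resize(T["p"][135:275,215:405],None,fx=4.2,fy=4.2,interpolation=cv2.INTER_CUBIC)[:, :800]
cv2.imwrite("pics/topc.png",a[:,:,::-1])
b=cv2.resize(S["p"][140:290,180:350],None,fx=4,fy=4,interpolation=cv2.INTER_CUBIC)
cv2.imwrite("pics/scc.png",b[:,:,::-1])
Q=cloud("top",T["d"]);Qs=cloud("scene",S["d"]);p=T["p"].astype(int)
z=Q[...,2]
print("table",np.nanmedian(z[300:330,330:390]),np.nanmedian(Qs[...,2][300:360,420:500]))
v,u=np.mgrid[:420,:560]
def reg(m,x0,y0,x1,y1): return m&(u>=x0)&(u<x1)&(v>=y0)&(v<y1)
m=reg((p.sum(-1)<130),315,205,340,260)&(z<.04); print("bar",rect(Q[m][:,:2]),np.median(z[m]),m.sum())
for t in(.008,.012):
  m=reg(z>t,145,155,205,255); print("tray",rect(Q[m][:,:2]),np.nanmax(z[m]),m.sum())
m=reg(z>.1,262,225,310,262); print("jar",rect(Q[m][:,:2]),m.sum())
m=reg(z>.07,355,175,400,225); print("cup",rect(Q[m][:,:2]),m.sum())
m=reg(z>.02,355,175,400,225); print("cup+h",rect(Q[m][:,:2]),m.sum())
m=reg(z>.01,230,170,258,232); print("scoop",rect(Q[m][:,:2]),m.sum())
# bin high pts
for r in range(150,232,8):
  print(r,[ (int(c),*(np.round(Q[r,c]*1000).astype(int) if z[r,c]==z[r,c] else ())) for c in range(262,346,7)])
E
```

```text
table 0.00018671204077880255 0.001283531266920157
bar (array([ 543.7, -284. ]), array([0., 0.]), 0.0) 0.019868998366003643 1
tray (array([582.6, 216.3]), array([292. , 168.2]), 1.9) 0.02603403154718298 594
tray (array([584.6, 222.8]), array([270.9, 115.9]), 6.9) 0.02603403154718298 363
jar (array([ 464.3, -135.8]), array([57.7, 61.1]), 1.4) 332
cup (array([ 629.2, -425.6]), array([82.3, 72.3]), 37.4) 160
cup+h (array([ 621.5, -427.9]), array([97.1, 71.5]), 28.7) 387
scoop (array([597. , -13.8]), array([164.2,  69.7]), 8.4) 373
150 [(262, np.int64(777), np.int64(-62), np.int64(-2)), (269, np.int64(776), np.int64(-85), np.int64(2)), (276, np.int64(775), np.int64(-109), np.int64(9)), (283, np.int64(778), np.int64(-132), np.int64(-1)), (290, np.int64(779), np.int64(-156), np.int64(-2)), (297, np.int64(779), np.int64(-179), np.int64(4)), (304, np.int64(780), np.int64(-203), np.int64(-1)), (311, np.int64(780), np.int64(-227), np.int64(3)), (318, np.int64(781), np.int64(-250), np.int64(2)), (325, np.int64(782), np.int64(-274), np.int64(1)), (332, np.int64(782), np.int64(-297), np.int64(4)),
[... 5612 characters left out ...]
int64(-300), np.int64(1)), (339, np.int64(540), np.int64(-323), np.int64(0))]
230 [(262, np.int64(507), np.int64(-69), np.int64(-4)), (269, np.int64(507), np.int64(-92), np.int64(-1)), (276, np.int64(508), np.int64(-115), np.int64(-1)), (283, np.int64(509), np.int64(-138), np.int64(0)), (290, np.int64(509), np.int64(-162), np.int64(-2)), (297, np.int64(510), np.int64(-185), np.int64(-1)), (304, np.int64(510), np.int64(-208), np.int64(-2)), (311, np.int64(511), np.int64(-231), np.int64(-6)), (318, np.int64(511), np.int64(-254), np.int64(0)), (325, np.int64(511), np.int64(-275), np.int64(18)), (332, np.int64(512), np.int64(-300), np.int64(4)), (339, np.int64(513), np.int64(-323), np.int64(2))]
```

View pics/topc.png

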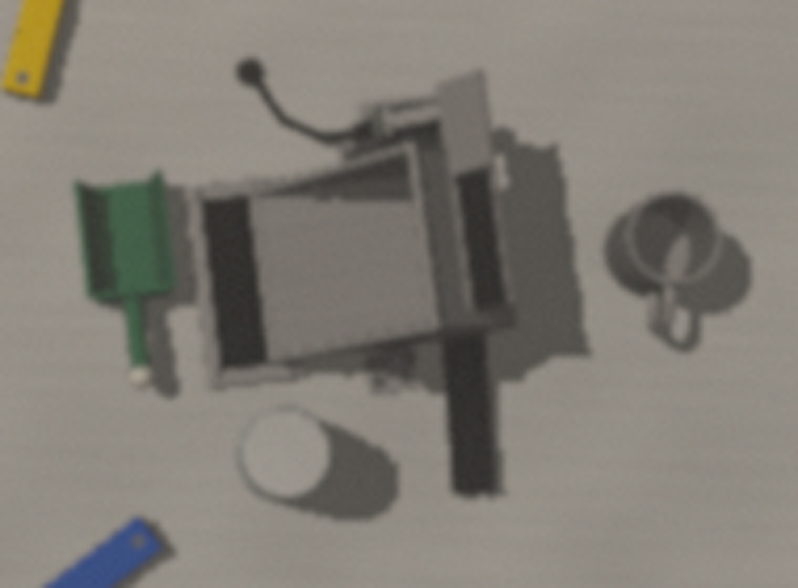

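View pics/scc.png

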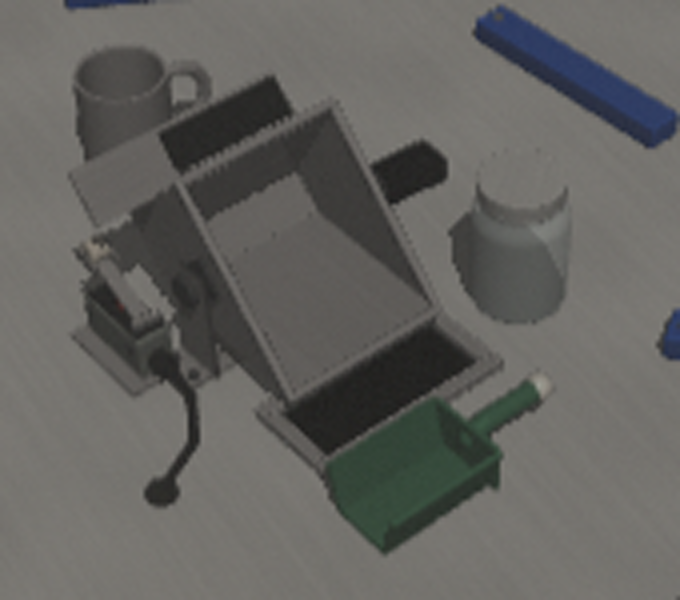

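The crops show the bar's dark end at crop px (470,410), running under the raised heel floor, with the jar to its left at (285,450). The cup is well to the right at (675,240). The lip's bare end is at (465,120) and the switch is under it. Next I'll fit the bin model to the depth clouds.

```bash
cat > fit.py <<'E'
from h import *
from scipy.spatial import cKDTree
from scipy.optimize import least_squares
from scipy.spatial.transform import Rotation as R
def g(o,a,b,s=.003):
    o,a,b=map(lambda t:np.array(t)/1000,(o,a,b)); n=max(2,int(np.linalg.norm(a)/s));m=max(2,int(np.linalg.norm(b)/s))
    i,j=np.meshgrid(np.linspace(0,1,n),np.linspace(0,1,m)); return o+i.reshape(-1,1)*a+j.reshape(-1,1)*b
side=g([0,-67,-62],[0,162,0],[0,0,100]); y,z=side[:,1],side[:,2]
side=side[(z>-.062+np.clip(y,0,1)*97/95)&(z<.038-np.clip(y+.067,0,1)*3/162)]
B=np.vstack([g([-55,-107,-4],[170,0,0],[0,40,0]),g([-67,-67,-62],[134,0,0],[0,0,100]),g([-67,-67,-62],[134,0,0],[0,67,0]),
 g([-67,0,-62],[134,0,0],[0,95,97]),side+[.067,0,0],side-[.067,0,0]])
S=np.vstack([g([-80,66,10],[160,0,0],[0,10,0]),g([-80,134,10],[160,0,0],[0,10,0]),g([-80,66,10],[10,0,0],[0,78,0]),g([70,66,10],[10,0,0],[0,78,0]),
 g([92,-77,42],[28,0,0],[0,68,0]),g([120,-77,0],[0,68,0],[0,0,42]),g([92,-9,0],[28,0,0],[0,0,42]),g([83,-19,20],[0,38,0],[0,0,68]),g([-83,-19,20],[0,38,0],[0,0,68])])
def model(q):
    b=R.from_euler('x',-q[3]).apply(B)+[0,0,.074]
    return R.from_euler('z',q[2]).apply(np.vstack([b,S]))+[q[0],q[1],0]
def fit(clouds,q0):
    P=np.vstack([c.reshape(-1,3) for c in clouds]); P=P[np.isfinite(P).all(1)]
    l=R.from_euler('z',-q0[2]).apply(P-[q0[0],q0[1],0])
    P=P[(P[:,2]>.024)&(l[:,0]>-.09)&(l[:,0]<.125)&(l[:,1]>-.13)&(l[:,1]<.11)]
    f=lambda q:np.minimum(cKDTree(model(q)).query(P)[0],.02)*1000
    r=least_squares(f,q0,loss='soft_l1',f_scale=3,diff_step=1e-3,x_scale=[.01,.01,.05,.05]); return r.x,np.median(f(r.x)),len(P)
E
python3 - <<'E'
from fit import *
T=np.load("top0.npz");S0=np.load("scene0.npz");Q=cloud("top",T["d"]);Qs=cloud("scene",S0["d"])
for c in([Q],[Qs],[Q,Qs]):
    q,e,n=fit(c,[.62,-.2,.16,.8]); print(np.round(q,4),e,n)
np.save("q.npy",q)
Z=R.from_euler('z',q[2]); tob=lambda W:Z.inv().apply(W-[q[0],q[1],0])
for nm,c in(("top",Q),("sc",Qs)):
    W=c.reshape(-1,3);W=W[np.isfinite(W).all(1)];l=tob(W)
    k=(W[:,2]>.013)&(W[:,2]<.035)&(l[:,0]<-.103)&(l[:,0]>-.22)&(l[:,1]<-.005)&(l[:,1]>-.13)
    print(nm,"bar",rect(W[k][:,:2]),"in stand",rect(l[k][:,:2]),np.median(W[k][:,2]),k.sum())
print("jar,cup in stand",np.round(tob(np.array([[.464,-.136,0],[.629,-.426,0]]))*1000))
E
```

```text
[ 0.6163 -0.2049  0.1541  0.7796] 2.4590239705568204 3099
[ 0.6156 -0.1986  0.132   0.7675] 2.63440113183715 4543
[ 0.6156 -0.2015  0.137   0.7747] 2.8216150160315845 7642
top bar (array([ 480.6, -280.6]), array([81.5, 32.6]), 4.8) in stand (array([-144.5,  -59.9]), array([32.6, 81.5]), 86.9) 0.021292016613091214 255
sc bar (array([ 466. , -278.6]), array([57.3, 36.9]), 5.6) in stand (array([-158.7,  -56. ]), array([36.9, 57.3]), 87.8) 0.02249724816097154 143
jar,cup in stand [[-141.   86.    0.]
 [ -17. -224.    0.]]
```

```bash
python3 -m crank '[[[8.5,3.3,-4.7,0,0,0,-9.6],[8.5,3.3,-4.7,0,0,0,-9.6],[8.5,3.3,-4.7,0,0,0,-9.6],[8.5,3.3,-4.7,0,0,0,-9.6],[8.5,3.3,-4.7,0,0,0,-9.6],[8.5,3.3,-4.7,0,0,0,-9.6],[8.5,3.3,-4.7,0,0,0,-9.6],[8.5,3.3,-4.7,0,0,0,-9.6],[8.5,-0.3,-6,0,0,0,-9.6],[8.5,-0.3,-6,0,0,0,-9.6],[8.5,-0.3,-6,0,0,0,-9.6],[8.5,-0.3,-6,0,0,0,-9.6],[8.5,-0.3,-6,0,0,0,-9.6],[8.5,-0.3,-6,0,0,0,-9.6],[8.5,-0.3,-6,0,0,0,-9.6],[8.5,-0.3,-6,0,0,0,-9.6],[8.5,0,0,0,0,0,0],[8.5,0,0,0,0,0,0]]]' 70; cat > s.py <<'E'
from workcell import manip
import numpy as np
from scipy.spatial.transform import Rotation as R
o=manip.get_obs();M=R.from_quat(o["ee_rot"]).as_matrix()
print("t",o["clock"],"p",np.round(o["position"],4),"yaw_y",round(np.degrees(np.arctan2(M[1,1],M[0,1])),1),"z",np.round(M[:,2],3),"w",round(o["grip_width"],3),"g",round(o["grasp_force"],1),"F",np.round(o["ft_force"],1),"j",np.round(o["joint_pos"],2))
E
python3 s.py
```

```text
clock: 2.35
position: [0.4745, -0.2762, 0.2309]
ee_rot: [0.999, 0.038, -0.0, -0.0]
ft_force: [0.7, 0.7, -0.5]
grip_width: 0.997
grasp_force: 0.0
t 2.35 p [ 0.4745 -0.2762  0.2309] yaw_y -85.6 z [-0.001  0.    -1.   ] w 0.997 g 0.0 F [ 0.7  0.7 -0.5] j [-0.28  0.2   0.83  1.7  -0.15  1.31 -0.91]
```

```bash
python3 -m crank '[[[8.5,0,-0.45,-5,0,0,0],[8.5,0,0,-5,0,0,0],[8.5,0,0,-5,0,0,0],[8.5,0,0,-5,0,0,0],[8.5,0,0,-2.9,0,0,0],[8.5,0,0,0,0,0,0],[2.5,0,0,0,0,0,0],[2.5,0,0,0,0,0,0],[2.5,0,0,0,0,0,0],[2.5,0,0,0,0,0,0],[2.5,0,0,0,0,0,0],[2.5,0,0,0,0,0,0]]]' 70; python3 s.py
```

```text
clock: 3.85
position: [0.4755, -0.2813, 0.0036]
ee_rot: [0.999, 0.038, 0.001, 0.0]
ft_force: [-1.5, 2.0, 10.1]
grip_width: 0.357
grasp_force: 70.5
t 3.85 p [ 0.4755 -0.2813  0.0036] yaw_y -85.6 z [ 0.002 -0.    -1.   ] w 0.357 g 70.5 F [-1.5  2.  10.1] j [-0.13  0.51  0.7   1.9  -0.42  0.88 -0.71]
```

```bash
python3 -m crank '[[[2.5,-1,-0.08,0.1,0,0,0],[2.5,-2.5,-0.21,0,0,0,0],[2.5,-2.5,-0.21,0,0,0,0],[2.5,-2.5,-0.21,0,0,0,0],[2.5,-2.5,-0.21,0,0,0,0],[2.5,0,0,0,0,0,0],[2.5,0,0,0,0,0,0]]]'; python3 s.py; python3 - <<'E'
from fit import *
q=np.load("q.npy");p,d=eyes.camera("top");W=cloud("top",d);z=W[...,2]
k=(z>.013)&(z<.035)&(W[...,0]>.25)&(W[...,0]<.56)&(W[...,1]<-.24)&(W[...,1]>-.33)
print(rect(W[k][:,:2]),k.sum()); cv2.imwrite("pics/top1.png",cv2.resize(p[135:335,200:420],None,fx=3,fy=3)[:,:,::-1])
E
```

```text
clock: 4.72
position: [0.3639, -0.2905, 0.0036]
ee_rot: [0.999, 0.038, -0.0, -0.0]
ft_force: [-7.4, 0.7, 12.2]
grip_width: 0.36
grasp_force: 71.0
t 4.725 p [ 0.3639 -0.2905  0.0036] yaw_y -85.7 z [-0.001  0.    -1.   ] w 0.36 g 71.0 F [-7.4  0.7 12.2] j [-0.12  0.34  0.78  2.12 -0.33  0.8  -0.63]
(array([ 448.2, -282.9]), array([ 39. , 158.8]), 89.3) 424
```

View pics/top1.png

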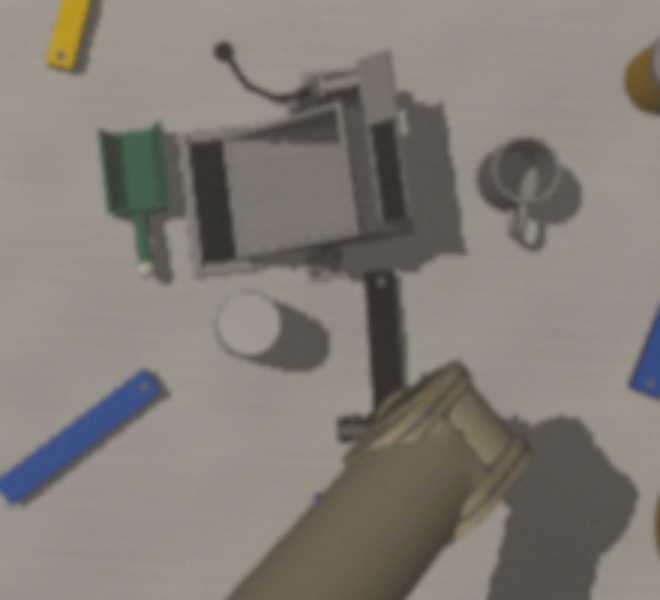

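The bar is clear of the bin, with its far end at about px (380,280), and nothing else has moved. I'll regrasp it at its middle.

```bash
python3 -m crank '[[[7,0,0,0,0,0,0],[7,0,0,0,0,0,0],[7,0,0,3,0,0,0],[7,0,0,2,0,0,0],[7,3.2,0.27,0,0,0,0],[7,3.2,0.27,0,0,0,0],[7,0,0,-3,0,0,0],[7,0,0,-1.9,0,0,0],[7,0,0,0,0,0,0],[2.5,0,0,0,0,0,0],[2.5,0,0,0,0,0,0],[2.5,0,0,0,0,0,0],[2.5,0,0,0,0,0,0],[2.5,0,0,0,0,0,0],[2.5,0,0,3,0,0,0],[2.5,0,0,5,0,0,0],[2.5,0,0,6,0,0,0],[2.5,0,0,4,0,0,0],[2.5,0,0,0,0,0,0]]]'; python3 s.py
```

```text
clock: 7.15
position: [0.43, -0.2858, 0.1874]
ee_rot: [0.999, 0.038, 0.003, 0.0]
ft_force: [-0.2, 0.6, -2.3]
grip_width: 0.356
grasp_force: 70.3
t 7.15 p [ 0.43   -0.2858  0.1874] yaw_y -85.6 z [ 0.006 -0.001 -1.   ] w 0.356 g 70.3 F [-0.2  0.6 -2.3] j [-0.31  0.14  0.89  1.85 -0.12  1.2  -0.88]
```

```bash
python3 -m crank '[[[2.5,1.55,5.1,0,0,0,0.25],[2.5,1.55,5.1,0,0,0,0.25],[2.5,1.55,5.1,0,0,0,0.25],[2.5,1.55,5.1,0,0,0,0.25],[2.5,1.55,5.1,0,0,0,0.25],[2.5,1.55,5.1,0,0,0,0.25],[2.5,1.55,5.1,0,0,0,0.25],[2.5,1.55,5.1,0,0,0,0.25],[2.5,1.55,5.1,0,0,0,0.25],[2.5,1.55,5.1,0,0,0,0.25],[2.5,0,0,0,0,0,0],[2.5,0,0,0,0,0,0]]]'; python3 s.py;  python3 - <<'E'
from h import *
p,d=eyes.camera("scene");cv2.imwrite("pics/sc2.png",cv2.resize(p[150:400,200:460],None,fx=2.3,fy=2.3)[:,:,::-1])
E
```

```text
clock: 8.65
position: [0.5832, 0.2242, 0.183]
ee_rot: [0.998, 0.06, -0.001, 0.001]
ft_force: [0.0, -1.1, -1.7]
grip_width: 0.358
grasp_force: 70.2
t 8.65 p [0.5832 0.2242 0.183 ] yaw_y -83.2 z [-0.002 -0.002 -1.   ] w 0.358 g 70.2 F [ 0.  -1.1 -1.7] j [-0.84  0.39  0.52  1.55 -0.2   1.26 -1.74]
```

View pics/sc2.png

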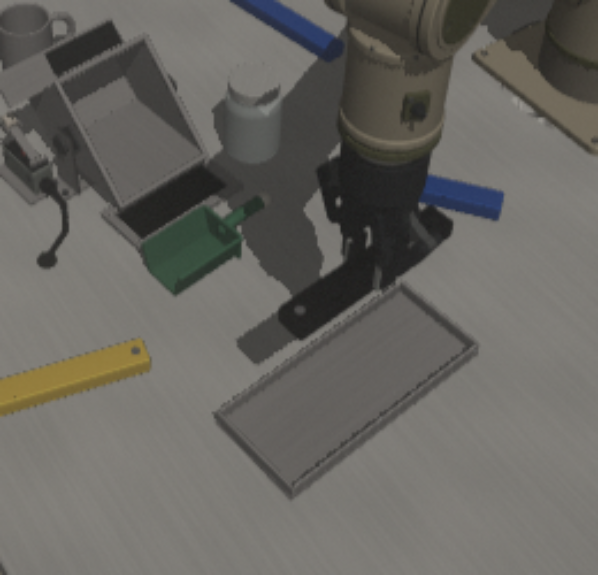

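The bar is held level above the tray at px (365,280). I'll lower it in.

```bash
python3 -m crank '[[[2.5,0,0,-5,0,0,0],[2.5,0,0,-5,0,0,0],[2.5,0,0,-4,0,0,0],[2.5,0,0,-2,0,0,0],[2.5,0,0,-1.3,0,0,0],[2.5,0,0,-0.2,0,0,0],[2.5,0,0,0,0,0,0]]]'; python3 s.py
```

```text
clock: 9.57
position: [0.5844, 0.2253, 0.0105]
ee_rot: [0.998, 0.06, 0.001, -0.0]
ft_force: [0.5, 0.3, -2.1]
grip_width: 0.357
grasp_force: 70.3
t 9.575 p [0.5844 0.2253 0.0105] yaw_y -83.2 z [ 0.002  0.001 -1.   ] w 0.357 g 70.3 F [ 0.5  0.3 -2.1] j [-0.79  0.58  0.45  1.69 -0.3   0.94 -1.67]
```

```bash
python3 -m crank '[[[2.5,0,0,-0.25,0,0,0],[2.5,0,0,0,0,0,0],[5.5,0,0,0,0,0,0],[5.5,0,0,0,0,0,0],[5.5,0,0,0,0,0,0],[5.5,0,0,5,0,0,0],[5.5,0,0,6,0,0,0],[5.5,0,0,6,0,0,0],[0,0,0,5,0,0,0],[0,0,0,0,0,0,0]]]'; python3 s.py; python3 -m crank '[[[0,0.36,-4.9,0,0,0,9.1],[0,0.36,-4.9,0,0,0,9.1],[0,0.36,-4.9,0,0,0,9.1],[0,0.36,-4.9,0,0,0,9.1],[0,0.36,-4.9,0,0,0,9.1],[0,0.36,-4.9,0,0,0,9.1],[0,0.36,-4.9,0,0,0,9.1],[0,0.36,-4.9,0,0,0,9.1],[0,0.36,-4.9,0,0,0,9.1],[0,0.36,-4.9,0,0,0,9.1],[0,0,0,0,0,0,0],[0,0,0,0,0,0,0]]]'; python3 s.py; python3 - <<'E'
from h import *
p,d=eyes.camera("top");W=cloud("top",d);z=W[...,2]
r=W[130:280,135:215];c=p[130:280,135:215].sum(-1)
k=(r[...,2]>.02)&(r[...,2]<.035)&(c<170);print(rect(r[k][:,:2]),np.median(r[k][:,2]),k.sum())
q,d=eyes.camera("scene")
cv2.imwrite("pics/3.png",np.hstack([cv2.resize(p[130:290,145:345],(400,320)),cv2.resize(q[140:300,180:380],(400,320))])[:,:,::-1])
E
```

```text
clock: 10.82
position: [0.5855, 0.2255, 0.2314]
ee_rot: [0.998, 0.06, 0.003, -0.002]
ft_force: [-0.2, 0.4, -0.9]
grip_width: 0.227
grasp_force: 0.0
t 10.825 p [0.5855 0.2255 0.2314] yaw_y -83.2 z [ 0.006  0.003 -1.   ] w 0.227 g 0.0 F [-0.2  0.4 -0.9] j [-0.85  0.36  0.53  1.49 -0.18  1.34 -1.76]
clock: 12.32
position: [0.6195, -0.2645, 0.2257]
ee_rot: [0.657, 0.754, -0.0, -0.001]
ft_force: [0.1, -0.1, 0.8]
grip_width: 0.005
grasp_force: 0.0
t 12.325 p [ 0.6195 -0.2645  0.2257] yaw_y 7.8 z [-0.001  0.001 -1.   ] w 0.005 g 0.0 F [ 0.1 -0.1  0.8] j [-0.01  0.47  0.49  1.35 -0.22  1.38  0.62]
(array([580.4, 220.1]), array([187.8,  26.4]), 7.1) 0.025314704162181734 249
```

View pics/3.png

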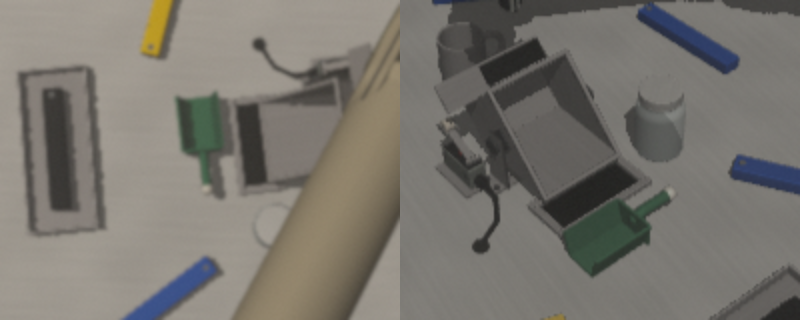

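The bar lies flat and aligned in the tray at px (60,150). Now I'll approach the lip.

```bash
python3 -m crank '[[[0,0,-0.4,-4,0,0,0],[0,0,0,-2.5,0,0,0],[0,0,0,-0.7,0,0,0],[0,0,0,0,0,0,0]]]'; python3 -m crank '[[[0,0,0,-0.5,0,0,0],[0,0,0,-0.5,0,0,0],[0,0,0,-0.5,0,0,0]]]'; python3 s.py
```

```text
clock: 12.92
position: [0.62, -0.2682, 0.1553]
ee_rot: [0.657, 0.754, 0.0, 0.0]
ft_force: [0.1, -0.5, 0.5]
grip_width: 0.001
grasp_force: 0.0
clock: 13.3
position: [0.6199, -0.269, 0.1402]
ee_rot: [0.657, 0.754, 0.0, 0.0]
ft_force: [-0.0, 2.5, 7.1]
grip_width: -0.001
grasp_force: 2.7
t 13.3 p [ 0.6199 -0.269   0.1402] yaw_y 7.9 z [ 0.001 -0.    -1.   ] w -0.001 g 2.7 F [-0.   2.5  7.1] j [ 0.01  0.53  0.47  1.45 -0.25  1.22  0.65]
```

```bash
python3 -m crank '[[[0,0.04,-0.25,-0.5,0,0,0],[0,0.04,-0.25,-0.5,0,0,0],[0,0.04,-0.25,-0.5,0,0,0],[0,0.03,-0.2,-0.5,0,0,0],[0,0.03,-0.2,-0.5,0,0,0]]]'; python3 -m crank '[[[0,0.03,-0.2,-0.5,0,0,0],[0,0.02,-0.2,-0.5,0,0,0],[0,0.02,-0.15,-0.5,0,0,0],[0,0.02,-0.1,-0.5,0,0,0]]]';  python3 s.py; python3 - <<'E'
from fit import *
q=np.load("q.npy")
c=cloud("scene",eyes.camera("scene")[1])
print([np.round(fit([c],[*q[:3],t])[0],4) for t in(.3,.2)])
E
```

```text
clock: 13.92
position: [0.6222, -0.2814, 0.116]
ee_rot: [0.657, 0.754, 0.0, 0.001]
ft_force: [-0.6, -1.5, 6.4]
grip_width: 0.0
grasp_force: 2.9
clock: 14.42
position: [0.6232, -0.2885, 0.0962]
ee_rot: [0.657, 0.754, 0.0, 0.002]
ft_force: [1.3, -3.0, 7.2]
grip_width: -0.001
grasp_force: 3.0
t 14.425 p [ 0.6232 -0.2885  0.0962] yaw_y 7.8 z [ 0.003 -0.002 -1.   ] w -0.001 g 3.0 F [ 1.3 -3.   7.2] j [ 0.05  0.59  0.46  1.46 -0.27  1.15  0.68]
[array([ 0.616 , -0.2016,  0.1456,  0.2689]), array([ 0.616 , -0.2016,  0.1456,  0.2689])]
```

```bash
python3 -m crank '[[[0,0,-0.08,-0.4,0,0,0],[0,0,-0.05,-0.4,0,0,0],[0,0,-0.03,-0.4,0,0,0],[0,0,0,0,0,0,0]]]';  python3 -m crank '[[[0,0,0,-0.3,0,0,0],[0,0,0,-0.3,0,0,0],[0,0,0,-0.2,0,0,0],[0,0,0,0,0,0,0]]]'; python3 s.py; python3 - <<'E'
from fit import *
q=np.load("q.npy")
c=cloud("scene",eyes.camera("scene")[1])
print([np.round(fit([c],[*q[:3],t])[0],4) for t in(.1,.02)])
E
```

```text
clock: 14.98
position: [0.6232, -0.2901, 0.084]
ee_rot: [0.657, 0.754, 0.0, 0.002]
ft_force: [1.3, -2.1, 5.0]
grip_width: 0.001
grasp_force: 2.1
clock: 15.48
position: [0.6233, -0.2906, 0.0765]
ee_rot: [0.657, 0.754, 0.0, 0.002]
ft_force: [1.3, -3.7, 7.0]
grip_width: 0.003
grasp_force: 3.1
t 15.475 p [ 0.6233 -0.2906  0.0765] yaw_y 7.8 z [ 0.003 -0.003 -1.   ] w 0.003 g 3.1 F [ 1.3 -3.7  7. ] j [ 0.05  0.61  0.45  1.47 -0.28  1.12  0.69]
[array([ 0.616 , -0.2015,  0.1432,  0.055 ]), array([ 0.6159, -0.2016,  0.1435,  0.0561])]
```

```bash
python3 -m crank '[[[0,0,0,-0.2,0,0,0],[0,0,0,-0.2,0,0,0],[0,0,0,-0.15,0,0,0],[0,0,0,0,0,0,0],[0,0,0,0,0,0,0]]]'; python3 s.py; python3 - <<'E'
from fit import *
q=np.load("q.npy")
p,d=eyes.camera("scene");c=cloud("scene",d)
print(np.round(fit([c],[*q[:3],.0])[0],4))
cv2.imwrite("pics/4.png",cv2.resize(p[150:290,180:340],None,fx=4,fy=4,interpolation=cv2.INTER_CUBIC)[:,:,::-1])
E
```

```text
clock: 16.15
position: [0.6233, -0.2906, 0.0711]
ee_rot: [0.657, 0.754, 0.0, 0.002]
ft_force: [1.4, -3.1, 7.3]
grip_width: 0.002
grasp_force: 3.8
t 16.15 p [ 0.6233 -0.2906  0.0711] yaw_y 7.8 z [ 0.004 -0.003 -1.   ] w 0.002 g 3.8 F [ 1.4 -3.1  7.3] j [ 0.05  0.62  0.45  1.47 -0.28  1.11  0.69]
[ 0.616  -0.2014  0.1456  0.0023]
```

View pics/4.png

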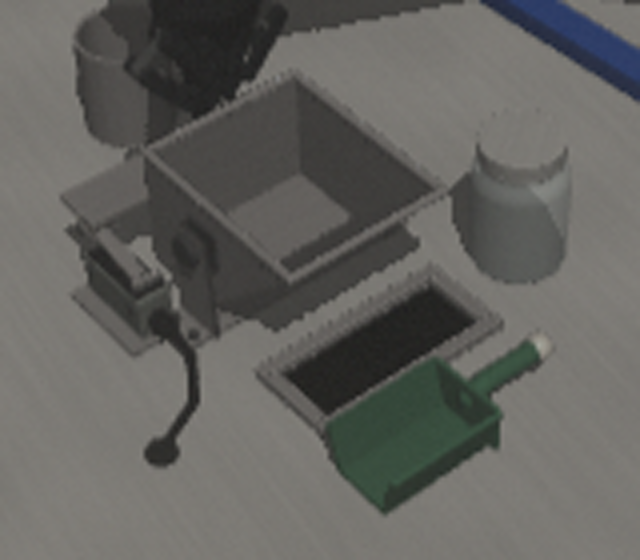

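The bin is level, with its lip down on the switch at px (100,190). I'll retreat straight up and check that it holds.

```bash
python3 -m crank '[[[0,0,0,0.5,0,0,0],[0,0,0,2,0,0,0],[0,0,0,5,0,0,0],[0,0,0,6,0,0,0],[0,0,0,4,0,0,0],[0,0,0,0,0,0,0],[0,0,0,0,0,0,0],[0,0,0,0,0,0,0]]]'; python3 s.py; python3 - <<'E'
from fit import *
q=np.load("q.npy")
p,d=eyes.camera("scene");c=cloud("scene",d)
print(np.round(fit([c],[*q[:3],.0])[0],4))
cv2.imwrite("pics/5.png",cv2.resize(p[100:380,150:430],None,fx=2.1,fy=2.1,interpolation=cv2.INTER_CUBIC)[:,:,::-1])
E
```

```text
clock: 17.2
position: [0.6218, -0.2881, 0.2431]
ee_rot: [0.657, 0.754, -0.0, -0.001]
ft_force: [-0.3, 0.6, -0.3]
grip_width: -0.002
grasp_force: 0.0
t 17.2 p [ 0.6218 -0.2881  0.2431] yaw_y 7.9 z [-0.002  0.001 -1.   ] w -0.002 g 0.0 F [-0.3  0.6 -0.3] j [ 0.03  0.49  0.5   1.28 -0.23  1.42  0.65]
[ 0.616  -0.2011  0.1448 -0.003 ]
```

View pics/5.png

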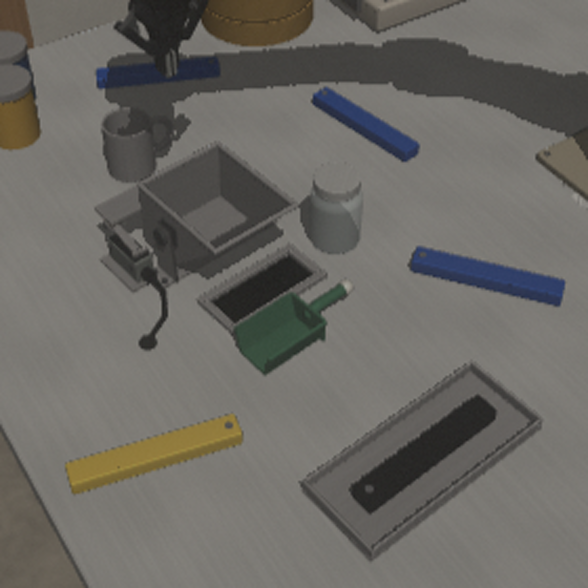

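The bin stays level at px (215,210), the bar lies flat in the tray at (425,450), and the jar, cup and scoop are standing where they were.

```bash
python3 -c "
from workcell import job
print(job.hand_in())"
```

```text
the job is handed in; nothing more can be done
None
```

I handed the job in at about 17 s: the bar is flat in the tray, the bin is level (about 0.00 rad by camera fit) and holding where I expect the switch to have clicked without overtravel, though I never read the lever angle itself, and the jar, cup and scoop were not moved.

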